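# Lock the T-head stop post into the ring-tacking jig

### The arm

A 6-joint arm with a two-finger parallel gripper is mounted at the origin on the work surface. World frame = base frame: x ahead of the robot, y to its left, z up, the work surface at z = 0. Lengths are in m, angles in rad, forces in N, time in s.
With the tool pointing down it reaches from about 0.35 to 0.85 m from the base axis. Payload 8.1 kg.
Tool frame: the origin (TCP) lies at the very end of the fingers, on their centre line; the grasp point (between the pads) lies 19 mm behind it; z points along the fingers, x is the direction in which the jaws open and shut, and the axes are right-handed (so a half turn about z gives the same grasp; the last joint's range is limited). The gripper opens to 93 mm and grips with 3 to 60 N. Pads are 15 mm wide; open, the fingers measure 128 mm over their backs; the gripper's body (75 mm by 188 mm) begins 65 mm behind the grasp point.
Start: joints at [-1.279, 0.13, 1.488, -0, 1.523, -0.085], TCP at [0.221, -0.558, 0.219] pointing down, gripper open.
Joint ranges: [-2.96, 2.96], [-0.89, 2.26], [0.02, 2.5], [-1.34, 4.48], [0, 2.73], [-2.66, 2.66]. Speed limits (rad/s): [2.39, 2.39, 2.79, 3.14, 3.14, 3.14].

### API

Orientations are given as a rotation vector (axis times angle).
In Python, from plant import robot gives the robot as it stands. The module is installed in compiled form; this text tells all that it offers.
- The arm moves only by the tool jog_arm, never from a script. Its argument "commands" is one flat list of numbers, 5 for each row, row after row: the gripper's target within -1 to 1 (shut at 1, half-way at 0, fully open at -1), then the shift along the tool's x, y, z in m, then the turn about the tool's z in degrees. A call has 1 to 20 rows; each row shifts and turns the commanded pose from where the row before left it, along the tool's axes as they then stand; what a row does not reach is not made up. A row lasts 1/12 s, in which the tool goes at most 41.7 mm and 7.16 degrees, less where a joint would pass 70% of its speed; a pose out of reach is approached as far as the arm can. A call is refused whole if a number of a shift passes 0.0417 or a number of a turn 7.16, either way. A call with a gripper value outside its range is refused whole. The fingers move at their own pace and stop on an object; "grip_force" is the grip in N (left out, the last holds). Time passes only in rows, so rows that do not move let the fingers close. It gives the time, the measured TCP pose, the force and the opening at its end, in the units of the state.
- robot.read_state(): the state, without advancing time (a new reading comes with each control period).
- robot.read_camera(name): name is "scene" or "side" or "wrist"; returns a dict with "img" (384x512x3 uint8, blue, green, red), "vfov" (degrees; the focal length in pixels is half the picture's height over the tangent of half this angle, whatever the lens; pixels are square), "cx", "cy" (the principal point, pixels), "extrinsics" (4x4, takes a point from world to camera coordinates). Camera axes: x right, y down, z forward; pixel columns grow to the right and rows downward; lengths in m; the calibration is good to about 2 mm. A picture is of the moment at which its call begins. There is no depth.
- robot.close_job(): hands the job in, once; it reports no verdict.
Trained networks look in a picture, given as the dict that the camera call returned (one of the last four; its "shot" number tells which), for a name from the list of things; names that differ only in an ending like _2 or _b are one class to them, and where a whole thing is asked for, a point or a joint stands for the part that bears it (a point fixed in the world has none). Each returns a list of dicts, best first, with "score" (0 to 1); they miss things now and then, are a little off and sometimes report something else, mostly with a low value. They report only what shows in the picture. A call takes as long as a camera call. They do not tell look-alikes from the thing itself.
- robot.recognise(thing, picture): "box" ([centre column, centre row, width, height] as shares, 0 to 1, of the picture: columns of its width, rows of its height, round what is visible of it).
- robot.pinpoint(thing, picture): "position" ([row, column] as shares, 0 to 1, of the picture: columns of its width, rows of its height: a listed point, or the origin of a listed thing).
The state is a dict: "t": time; "q": joint angles; "dq": joint speeds; "joint_torque": joint torques, N m; "tool_pos": TCP position; "orientation": TCP orientation; "force": force on the tool from outside, world axes, zero at the start; "wrist_torque": the same for the moment, N m; "opening": finger opening in m.
Only numpy, scipy, OpenCV 4.12 (cv2) and the standard library are available. Lean on these libraries where they do the work, as an engineer would, in place of code of your own. Each camera call takes 0.05 s, during which the arm holds its last target.

### The job

The next wire ring is lying on the grey tacking jig and needs its stop post. Take the blue-handled T-head post out of the green rack, lower its T-head through the yellow-edged slot in the jig until its collar rests on the plate, then turn it a quarter turn so that the head locks crosswise under the plate, and let go. Leave the orange-handled post standing in the rack.

Things in the scene. Friction and masses are not known exactly. Their poses are not given: they have to be found in the camera images.
- tee_post: Upright steel post (0.22 kg) in either rack slot. Origin: centre of its underside, z up. T-head 12 (x) by 44 (y) mm, z 0 to 10; shaft 12 diameter to z 30; collar 46 diameter to z 38; stem 14 diameter; blue blade handle 14 thick (x), 46 long (y), z 70 to 106. Blade and head both lie along y; grip the blade across its 14 mm. Same either way round.
- plain_post: Bystander: the same post with an orange handle and no T-head (the 12 mm shaft runs to the bottom), so it cannot lock. Stands in the rack's other slot; same heights, origin and axes. Leave it where it is.
- jig: Fixed grey plate 170 x 170 x 8 mm on rails, top at z 60, open below. Origin: under its middle at bench height, z up. Yellow-edged through slot at the middle, 60 long (y), 26 wide (x). Collar seated: post origin 30 mm above this origin; the head turns freely either way from there to 10 mm higher. A fixed 5 mm thick wire ring, 130 diameter, and three 12 mm high pins surround the slot.
- rack: Fixed green plate 80 (x) by 200 (y) by 8 mm on rails, top at z 60. Origin under its middle at bench height, z up. Two through slots 24 (x) by 56 (y) mm, centred at y -55 and y +55. Each post hangs in one by its collar, its origin 30 mm above the bench and its blade along the rack's y within 4 degrees; it lifts straight out.
There are look-alikes about, which are no part of the job. What is shaped like the jig but brown or pink is not meant.

How it is judged:
By the outcome, as a careful person would: the job done as asked, in the order asked, and still so for the second after the job is handed in, with the robot touching nothing.
It also fails if it takes over 48 s, if anything falls off the work surface, if the arm or the gripper's body presses on something with over 40 N, if the wrist force passes 120 N, or if a joint passes its speed limit or range.

## Working session

There is one attempt and no reset: what is moved stays moved. The work goes in short steps, Python scripts to look and compute and a tool call to move; the robot and the scene stay as the last step left them, time stands still between calls to the robot, and variables do not carry over. Pictures are saved under pics/ and viewed, and the job is handed in when it is done.

Besides the shell and the picture viewer there is one more tool, called after "Call:" as name(argument=value, ...) on one line, values as JSON. jog_arm: Moves the arm, as the interface text tells. Its arguments: {"type":"object","properties":{"commands":{"type":"array"},"grip_force":{"type":"number"}},"required":["commands"]}

```bash
mkdir -p pics; ls; cat > h.py <<'E'
import numpy as np, cv2
from plant import robot
from scipy.spatial.transform import Rotation as R
def K(p):
    h,w=p["img"].shape[:2]; f=h/2/np.tan(np.radians(p["vfov"])/2)
    return f,p["cx"],p["cy"]
def ray(p,u,v):
    f,cx,cy=K(p); E=np.array(p["extrinsics"]); d=np.array([(u-cx)/f,(v-cy)/f,1.])
    Rm=E[:3,:3]; t=E[:3,3]; return -Rm.T@t, Rm.T@d/np.linalg.norm(d)
def atz(p,u,v,z):
    c,d=ray(p,u,v); return c+d*(z-c[2])/d[2]
def proj(p,X):
    f,cx,cy=K(p); E=np.array(p["extrinsics"]); c=E[:3,:3]@np.array(X)+E[:3,3]
    return cx+f*c[0]/c[2], cy+f*c[1]/c[2]
def tri(obs):
    A=np.zeros((3,3));b=np.zeros(3)
    for p,u,v in obs:
        c,d=ray(p,u,v);M=np.eye(3)-np.outer(d,d);A+=M;b+=M@c
    X=np.linalg.solve(A,b)
    res=[np.round(np.subtract(proj(p,X),(u,v)),1).tolist() for p,u,v in obs]
    return X,res
E
python3 - <<'E'
from h import *
for n in ["scene","side","wrist"]:
    p=robot.read_camera(n); cv2.imwrite(f"pics/a_{n}.png",p["img"])
    print(n,p["shot"],p["vfov"],p["cx"],p["cy"],np.round(ray(p,p["cx"],p["cy"]),3).tolist())
    for th in ["tee_post","plain_post","jig","rack"]:
        print(th,[(round(d["score"],2),round(d["position"][1]*512),round(d["position"][0]*384)) for d in robot.pinpoint(th,p)][:4])
s=robot.read_state();print(s["t"],s["tool_pos"],s["orientation"],s["opening"])
E
```

```text
pics
scene 1 47.71273381062363 255.12941396131475 186.28891689088692 [[1.285, -0.096, 0.624], [-0.822, 0.052, -0.567]]
tee_post [(0.87, 358, 198)]
plain_post [(0.61, 414, 205)]
jig [(0.91, 105, 165), (0.89, 272, 180), (0.67, 163, 229)]
rack [(0.91, 385, 210)]
side 2 55.06972849531804 259.8288680496251 188.1907911112421 [[0.317, 0.885, 0.643], [0.091, -0.84, -0.535]]
tee_post [(0.66, 223, 246)]
plain_post [(0.66, 201, 278)]
jig [(0.82, 280, 212), (0.8, 234, 168), (0.67, 310, 150)]
rack [(0.86, 212, 269)]
wrist 3 69.44096662987135 254.9721523157961 190.116660100276 [[0.29, -0.532, 0.384], [-0.247, -0.098, -0.964]]
tee_post []
plain_post []
jig [(0.59, 177, 102)]
rack []
0.75 [ 0.22079666 -0.55789219  0.21862803] [-2.59818307e+00  1.76606587e+00  3.30155716e-05] 0.09305750530427583
```

View pics/a_scene.png

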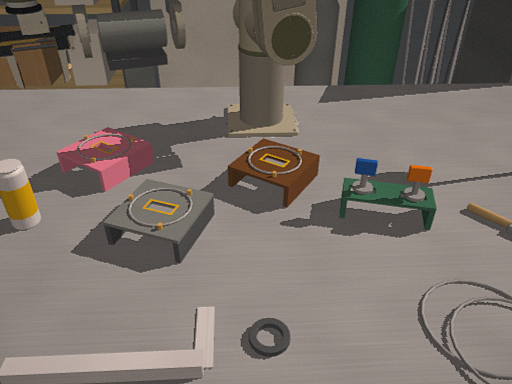

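View pics/a_side.png

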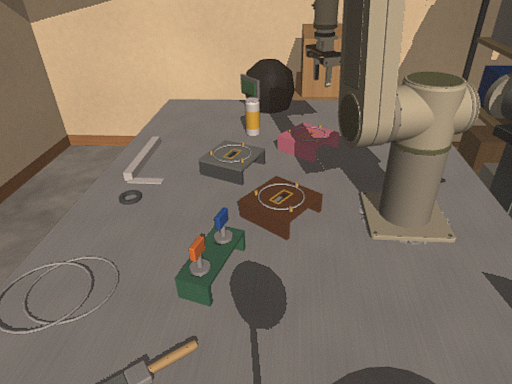

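View pics/a_wrist.png

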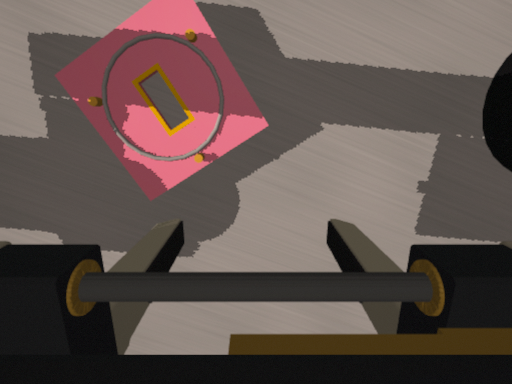

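Scene picture: grey jig slot at about (161,207), brown look-alike at (275,160), pink at (105,146). Blue handle is at (366,167), orange at (419,175). In the side view: grey (233,154), brown (281,197), pink (308,138), blue (221,219), orange (197,248). I'll check these in close crops and measure.

```bash
python3 - <<'E'
import cv2,numpy as np
a=cv2.imread("pics/a_scene.png");b=cv2.imread("pics/a_side.png")
def c(im,x,y,w,h,s): return cv2.resize(im[y:y+h,x:x+w],None,fx=s,fy=s,interpolation=cv2.INTER_CUBIC)
o=np.zeros((600,800,3),np.uint8)
for im,x,y,w,h,X,Y in [(a,100,175,133,100,0,0),(a,325,145,133,100,400,0),(b,180,115,100,75,0,300),(b,150,200,133,100,400,300)]:
    t=cv2.resize(im[y:y+h,x:x+w],(400,300),interpolation=cv2.INTER_CUBIC);o[Y:Y+300,X:X+400]=t
cv2.imwrite("pics/a_crop.png",o)
E
```

```text
(no output)
```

View pics/a_crop.png

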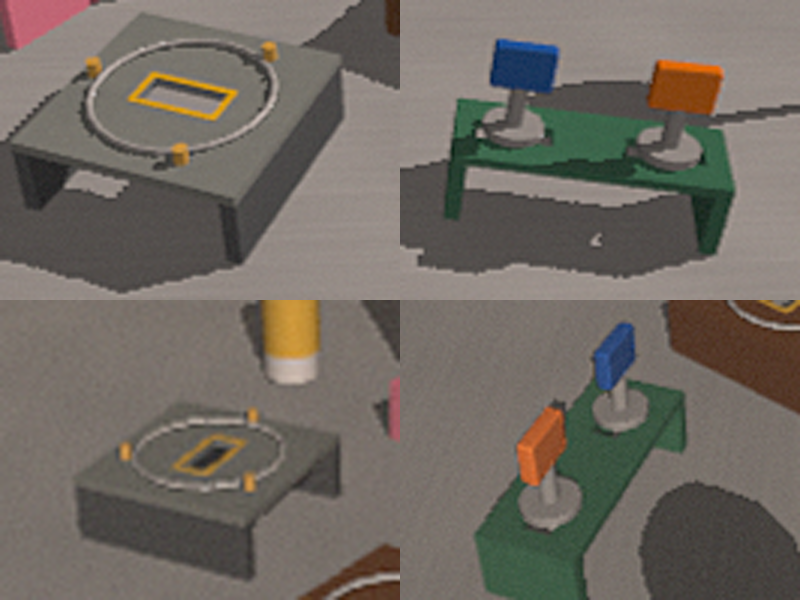

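```bash
python3 - <<'E'
from h import *
a=robot.read_camera("scene");b=robot.read_camera("side")
s=3.0075
A1=lambda x,y:(100+x/s,175+y/3)
A2=lambda x,y:(325+(x-400)/s,145+y/3)
B1=lambda x,y:(180+x/4,115+(y-300)/4)
B2=lambda x,y:(150+(x-400)/s,200+(y-300)/3)
def T(n,p,q):
    X,r=tri([(a,*p),(b,*q)]);print(n,np.round(X,4),r)
T("slot",A1(183,96),B1(210,455))
T("blue",A2(524,66),B2(614,356));T("orange",A2(685,88),B2(541,446))
T("bluecollar",A2(514,127),B2(620,410))
for n,q in dict(L=(130,97),T=(153,74),Rr=(236,92),Bm=(216,119)).items(): print("slot sc",n,np.round(atz(a,*A1(*q),.06),4))
for n,q in dict(L=(14,147),T=(146,13),Rr=(343,58),Bm=(237,202)).items(): print("plate sc",n,np.round(atz(a,*A1(*q),.06),4))
for n,q in dict(L=(78,481),T=(180,403),Rr=(340,437),Bm=(252,523)).items(): print("plate sd",n,np.round(atz(b,*B1(*q),.06),4))
for n,q in dict(L=(457,100),R=(722,130),R2=(733,190),L2=(447,157)).items(): print("rack sc",n,np.round(atz(a,*A2(*q),.06),4))
for n,q in dict(a=(478,537),c=(580,558),d=(685,392)).items(): print("rack sd",n,np.round(atz(b,*B2(*q),.06),4))
# blue mask
for n,p in (("sc",a),("sd",b)):
    h=cv2.cvtColor(p["img"],cv2.COLOR_BGR2HSV);m=cv2.inRange(h,(105,150,60),(125,255,255))
    k,l,st,c=cv2.connectedComponentsWithStats(m);print(n,[(st[i].tolist(),np.round(c[i],1).tolist()) for i in range(1,k) if st[i,4]>20])
E
```

```text
slot [ 0.5329 -0.2509  0.0574] [[0.0, 0.0], [0.0, -0.0]]
blue [0.4854 0.1999 0.1166] [[-0.0, -0.0], [-0.0, 0.0]]
orange [0.5185 0.3079 0.1161] [[-0.3, -0.3], [-0.3, 0.3]]
bluecollar [0.485  0.2006 0.0618] [[-0.1, -0.1], [-0.1, 0.1]]
slot sc L [ 0.5358 -0.2875  0.06  ]
slot sc T [ 0.5087 -0.2751  0.06  ]
slot sc Rr [ 0.5333 -0.2132  0.06  ]
slot sc Bm [ 0.5639 -0.2243  0.06  ]
plate sc L [ 0.5882 -0.3567  0.06  ]
plate sc T [ 0.4278 -0.2918  0.06  ]
plate sc Rr [ 0.495  -0.1379  0.06  ]
plate sc Bm [ 0.6507 -0.2023  0.06  ]
plate sd L [ 0.6365 -0.1927  0.06  ]
plate sd T [ 0.5766 -0.3498  0.06  ]
plate sd Rr [ 0.4218 -0.2859  0.06  ]
plate sd Bm [ 0.4796 -0.1291  0.06  ]
rack sc L [0.4441 0.1666 0.06  ]
rack sc R [0.4942 0.3592 0.06  ]
rack sc R2 [0.5683 0.3375 0.06  ]
rack sc L2 [0.5192 0.142  0.06  ]
rack sd a [0.5618 0.3435 0.06  ]
rack sd c [0.4848 0.3577 0.06  ]
rack sd d [0.4352 0.1714 0.06  ]
sc [([355, 158, 22, 18, 308], [365.7, 166.4])]
sd [([215, 208, 12, 22, 105], [219.4, 218.2])]
```

```bash
cat >> h.py <<'E'
def Tcur(s=None):
    s=s or robot.read_state();T=np.eye(4);T[:3,:3]=R.from_rotvec(s["orientation"]).as_matrix();T[:3,3]=s["tool_pos"];return T
def pose(xy,z,phi):
    f=np.radians(phi);x=np.array([np.cos(f),np.sin(f),0]);zt=np.array([0,0,-1.]);T=np.eye(4)
    T[:3,0]=x;T[:3,1]=np.cross(zt,x);T[:3,2]=zt;T[:3,3]=[*xy,z];return T
def delta(Tg,T=None):
    T=Tcur() if T is None else T
    d=T[:3,:3].T@(Tg[:3,3]-T[:3,3]);Rr=T[:3,:3].T@Tg[:3,:3]
    return np.round(d*1000,1),round(float(np.degrees(np.arctan2(Rr[1,0],Rr[0,0]))),2)
def cur():
    T=Tcur();return np.round(T[:3,3],4),round(float(np.degrees(np.arctan2(T[1,0],T[0,0]))),2)
E
python3 - <<'E'
from h import *
p=robot.read_camera("wrist");C=np.array(p["extrinsics"])@Tcur() # tool->cam
np.save("tool2cam.npy",C)
def pr(T,X):
    q=dict(p);q["extrinsics"]=C@np.linalg.inv(T);return np.round(proj(q,X))
print(np.round(C,3).tolist()); print("tcp px",pr(np.eye(4),[0,0,0]))
for phi in (-22.5,-68.4):
  for off in (0.0,.05,.08,.11):
    T=pose([0,0],.22,phi);T=pose(np.array([.533,-.25])+T[:2,1]*off,.22,phi)
    print(phi,off,np.round(T[:3,3],3),pr(T,[.533,-.25,.06]))
for off in (0.0,.05,.08,.11):
    T=pose([0,0],.22,-15);T=pose(np.array([.485,.2])+T[:2,1]*off,.22,-15)
    print("rack",off,np.round(T[:3,3],3),pr(T,[.485,.2,.118]))
print(cur(),delta(pose([.5,-.32],.22,-22.5)))
E
```

```text
[[1.0, 0.001, -0.001, -0.002], [-0.001, 0.964, -0.266, 0.027], [0.0, 0.266, 0.964, 0.179], [0.0, 0.0, 0.0, 1.0]]
tcp px [252. 232.]
-22.5 0.0 [ 0.533 -0.25   0.22 ] [253. 177.]
-22.5 0.05 [ 0.514 -0.296  0.22 ] [253. 135.]
-22.5 0.08 [ 0.502 -0.324  0.22 ] [253. 108.]
-22.5 0.11 [ 0.491 -0.352  0.22 ] [253.  79.]
-68.4 0.0 [ 0.533 -0.25   0.22 ] [253. 177.]
-68.4 0.05 [ 0.487 -0.268  0.22 ] [253. 135.]
-68.4 0.08 [ 0.459 -0.279  0.22 ] [253. 108.]
-68.4 0.11 [ 0.431 -0.29   0.22 ] [253.  79.]
rack 0.0 [0.485 0.2   0.22 ] [253. 190.]
rack 0.05 [0.472 0.152 0.22 ] [253. 139.]
rack 0.08 [0.464 0.123 0.22 ] [253. 107.]
rack 0.11 [0.457 0.094 0.22 ] [253.  72.]
(array([ 0.2208, -0.5579,  0.2187]), -68.41) (array([-118.5, -347.2,   -1.3]), -45.91)
```

Call:
jog_arm(commands=[-1,-0.013,-0.038,0,0,-1,-0.013,-0.038,0,0,-1,-0.013,-0.038,0,0,-1,-0.013,-0.038,0,0,-1,-0.013,-0.038,0,0,-1,-0.013,-0.038,0,0,-1,-0.013,-0.038,0,0,-1,-0.013,-0.038,0,0,-1,-0.013,-0.038,0,0,-1,0,0,0,-6.6,-1,0,0,0,-6.6,-1,0,0,0,-6.6,-1,0,0,0,-6.6,-1,0,0,0,-6.6,-1,0,0,0,-6.6,-1,0,0,0,-6.6,-1,0,0,0,0,-1,0,0,0,0])

```text
t: 2.4
tool_pos: [0.4958, -0.3233, 0.2186]
orientation: [-3.082, 0.611, -0.0]
force: [0.2, -0.2, -0.5]
opening: 0.0928
```

```bash
python3 - <<'E'
from h import *
print(cur())
p=robot.read_camera("wrist");cv2.imwrite("pics/b.png",p["img"]);np.savez("b.npz",E=p["extrinsics"])
print([(round(d["score"],2),round(d["position"][1]*512),round(d["position"][0]*384)) for d in robot.pinpoint("jig",p)],proj(p,[.533,-.25,.06]))
E
```

```text
(array([ 0.4958, -0.3233,  0.2186]), -22.42)
[(0.7, 260, 112)] (np.float64(259.48372920056926), np.float64(104.74218476111471))
```

View pics/b.png

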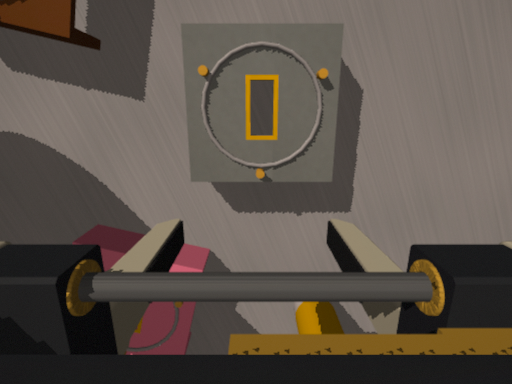

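The wrist view shows the grey jig squarely, with its slot at about (262,107). I'll fit the yellow frame.

```bash
cat > slot.py <<'E'
from h import *
def slot(p):
    h=cv2.cvtColor(p["img"],cv2.COLOR_BGR2HSV);m=cv2.inRange(h,(18,150,120),(32,255,255));m[225:]=0
    k,l,st,c=cv2.connectedComponentsWithStats(m);i=max(range(1,k),key=lambda i:st[i,2]*st[i,3])
    print(st[i].tolist(),np.round(c[i],1))
    v,u=np.nonzero(l==i);P=np.array([atz(p,a,b,.06)[:2] for a,b in zip(u,v)])
    (cx,cy),wh,ang=cv2.minAreaRect((P*1000).astype(np.float32))
    B=cv2.boxPoints(((cx,cy),wh,ang));e=[B[1]-B[0],B[2]-B[1]];e=max(e,key=np.linalg.norm)
    d=e/np.linalg.norm(e);w,V=np.linalg.eigh(np.cov(P.T));q=V[:,1]
    print("rect",cx,cy,wh,"ang",np.degrees(np.arctan2(d[1],d[0]))%180,"pca",np.degrees(np.arctan2(q[1],q[0]))%180,"mean",P.mean(0)*1000)
E
python3 - <<'E'
from slot import *
p=dict(img=cv2.imread("pics/b.png"),extrinsics=np.load("b.npz")["E"],vfov=69.44096662987135,cx=254.9721523157961,cy=190.116660100276)
slot(p)
a=cv2.imread("pics/a_scene.png");b=cv2.imread("pics/a_side.png")
E
```

```text
[245, 75, 34, 65, 882] [261.5 106.3]
rect 533.68115234375 -254.0040283203125 (68.87739562988281, 36.296199798583984) ang 67.5414 pca 67.5989697306413 mean [ 534.23994465 -252.85860964]
```

Call:
jog_arm(commands=[-1,-0.0165,-0.0335,0,0,-1,-0.0165,-0.0335,0,0,-1,-0.0165,-0.0335,0,0,-1,-0.0165,-0.0335,0,0,-1,-0.0165,-0.0335,0,0,-1,-0.0165,-0.0335,0,0,-1,-0.0165,-0.0335,0,0,-1,-0.0165,-0.0335,0,0,-1,-0.0165,-0.0335,0,0,-1,-0.0165,-0.0335,0,0,-1,-0.0165,-0.0335,0,0,-1,-0.0165,-0.0335,0,0,-1,0,0,0,-3.7,-1,0,0,0,-3.7,-1,0,0,0,0,-1,0,0,0,0])

```text
t: 3.83
tool_pos: [0.4644, 0.1238, 0.2187]
orientation: [-3.115, 0.41, -0.0]
force: [-0.3, -0.4, -0.5]
opening: 0.0931
```

```bash
cat > blade.py <<'E'
from h import *
def blade(p,z=.136):
    h=cv2.cvtColor(p["img"],cv2.COLOR_BGR2HSV);m=cv2.inRange(h,(105,130,50),(128,255,255))
    k,l,st,c=cv2.connectedComponentsWithStats(m);i=max(range(1,k),key=lambda i:st[i,4])
    v,u=np.nonzero(l==i);print(st[i].tolist(),np.round(c[i],1),p["img"][int(c[i][1]),int(c[i][0])])
    return u,v
E
python3 - <<'E'
from blade import *
print(cur())
p=robot.read_camera("wrist");cv2.imwrite("pics/c.png",p["img"]);np.savez("c.npz",E=p["extrinsics"])
blade(p);print(proj(p,[.4854,.1999,.136]))
x,y=proj(p,[.4854,.1999,.136]);x=int(min(max(x,70),442));y=int(min(max(y,60),320))
cv2.imwrite("pics/c_crop.png",cv2.resize(p["img"][y-60:y+60,x-70:x+70],None,fx=5,fy=5,interpolation=cv2.INTER_CUBIC))
print(x-70,y-60)
E
```

```text
(array([0.4644, 0.1238, 0.2187]), -15.01)
[247, 82, 17, 55, 804] [254.9 108.9] [140  72  18]
(np.float64(254.3049754232961), np.float64(105.55528079069441))
184 45
```

View pics/c.png

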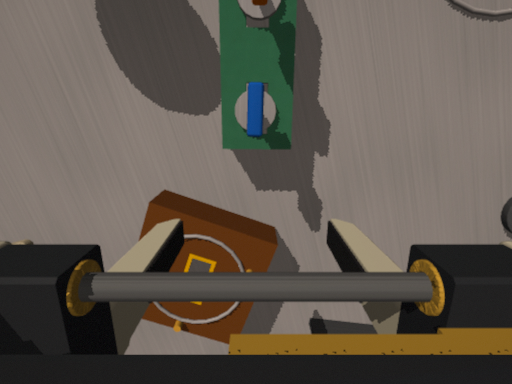

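View pics/c_crop.png

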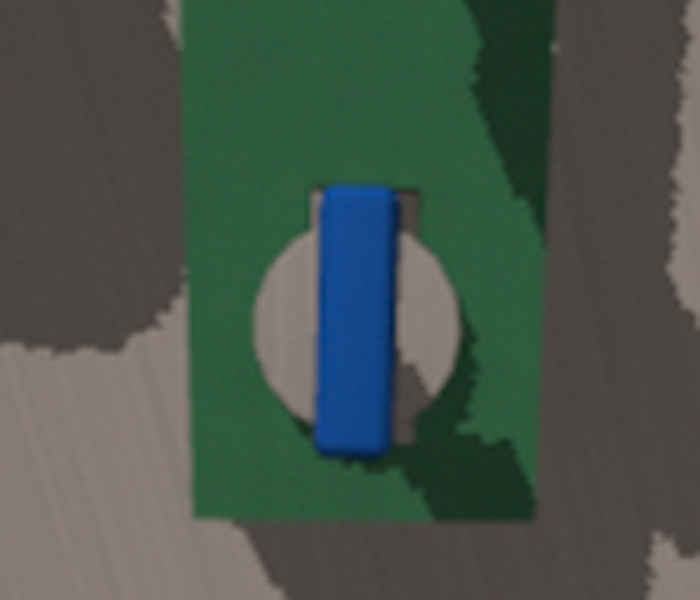

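The blue handle is at (255,109), standing on its collar in the rack; the orange one is at (259,2), the brown look-alike jig at (200,275). The choice is clear. Now the blade's pose at its top face.

```bash
python3 - <<'E'
from blade import *
p=dict(img=cv2.imread("pics/c.png"),extrinsics=np.load("c.npz")["E"],vfov=69.44096662987135,cx=254.9721523157961,cy=190.116660100276)
u,v=blade(p)
print("cam",ray(p,255,190)[0])
P=np.array([atz(p,a,b,.136)[:2] for a,b in zip(u,v)])
r=cv2.minAreaRect((P*1000).astype(np.float32));print(r)
w,V=np.linalg.eigh(np.cov(P.T));q=V[:,1];ang=np.degrees(np.arctan2(q[1],q[0]))%180
print("mean",P.mean(0),"ang",ang)
# collar centre in crop (357,327)->px, z .068
c=(184+357/5,45+327/5);print("collar",atz(p,*c,.068))
# triangulate blade centre wrist+scene+side is at mid height
for z in (.06,): print("rack edges",[np.round(atz(p,184+x/5,45+y/5,z),4).tolist() for x,y in((195,518),(535,518))])
c=P.mean(0)
print(delta(pose(r[0] and np.array(r[0])/1000,.22,ang-90)))
E
```

```text
[247, 82, 17, 55, 804] [254.9 108.9] [140  72  18]
cam [0.48400837 0.19350841 0.38456252]
((484.95245361328125, 196.527587890625), (44.72260284423828, 13.118999481201172), 73.638427734375)
mean [0.48511436 0.19692825] ang 73.33268072386133
collar [0.48561535 0.19642207 0.068     ]
rack edges [[0.438, 0.165, 0.06], [0.5147, 0.1443, 0.06]]
(array([  0.9, -75.8,  -1.3]), 1.63)
```

Call:
jog_arm(commands=[-1,0.001,-0.0385,0,0,-1,0,-0.0385,0,1.6,-1,0,0,0.03,0,-1,0,0,0.03,0,-1,0,0,0.02,0,-1,0,0,0.015,0,-1,0,0,0.015,0,-1,0,0,0.01,0,-1,0,0,0,0,-1,0,0,0,0], grip_force=30)

```text
t: 4.72
tool_pos: [0.485, 0.1974, 0.0985]
orientation: [3.109, -0.451, -0.001]
force: [0.1, -0.0, 0.4]
opening: 0.093
```

```bash
python3 - <<'E'
from h import *
print(cur())
p=robot.read_camera("wrist");cv2.imwrite("pics/d.png",p["img"])
p=robot.read_camera("side");cv2.imwrite("pics/d2.png",cv2.resize(p["img"][170:320,130:330],None,fx=3,fy=3,interpolation=cv2.INTER_CUBIC))
E
```

```text
(array([0.485 , 0.1974, 0.0985]), -16.52)
```

View pics/d.png

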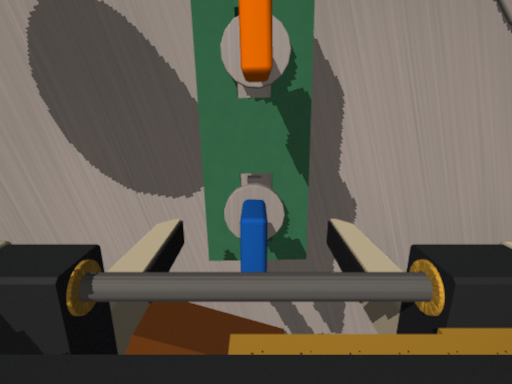

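View pics/d2.png

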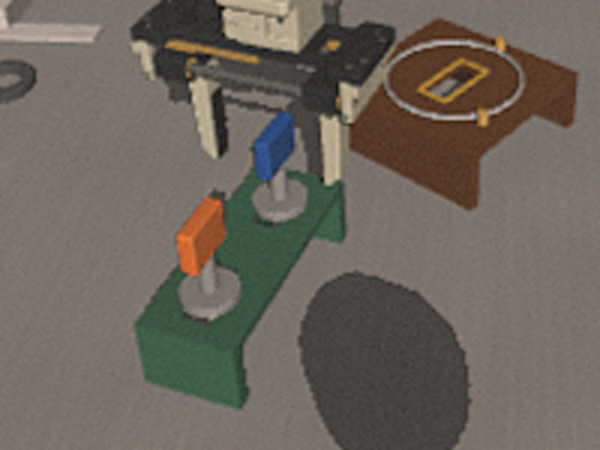

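The blue blade at (254,235) stands centred between the fingers and parallel to the pads; the fingers are level with it in the side view. Close.

Call:
jog_arm(commands=[1,0,0,0,0,1,0,0,0,0,1,0,0,0,0,1,0,0,0,0,1,0,0,0,0,1,0,0,0,0,1,0,0,0,0,1,0,0,0,0,1,0,0,0,0,1,0,0,0,0,1,0,0,0,0,1,0,0,0,0], grip_force=30)

```text
t: 5.82
tool_pos: [0.4851, 0.1979, 0.0986]
orientation: [3.109, -0.448, 0.0]
force: [0.2, -0.2, -0.2]
opening: 0.0174
```

Call:
jog_arm(commands=[1,0,0,0,0,1,0,0,0,0,1,0,0,0,0,1,0,0,0,0])

```text
t: 6.15
tool_pos: [0.4849, 0.1979, 0.0984]
orientation: [3.109, -0.448, -0.001]
force: [0.6, -0.3, -1.8]
opening: 0.0138
```

Gripped at 13.8 mm, which matches the 14 mm blade. Lift straight up by 85 mm, gently first.

Call:
jog_arm(commands=[1,0,0,-0.005,0,1,0,0,-0.01,0,1,0,0,-0.015,0,1,0,0,-0.02,0,1,0,0,-0.02,0,1,0,0,-0.015,0,1,0,0,0,0,1,0,0,0,0])

```text
t: 6.82
tool_pos: [0.486, 0.1982, 0.1851]
orientation: [-3.108, 0.448, -0.004]
force: [0.0, -0.3, -2.9]
opening: 0.0139
```

```bash
python3 - <<'E'
from h import *
print(cur(),robot.read_state()["force"])
p=robot.read_camera("scene");cv2.imwrite("pics/e.png",cv2.resize(p["img"][110:235,320:450],None,fx=4.5,fy=4.5,interpolation=cv2.INTER_CUBIC))
# target: x-angle -22.45 at slot
print(delta(pose([.5335,-.253],.184,67.5-90)))
E
```

```text
(array([0.486 , 0.1982, 0.1851]), -16.41) [ 0.02154939 -0.34167653 -2.90805641]
(array([ 1.738e+02,  4.189e+02, -4.000e-01]), 6.09)
```

View pics/e.png

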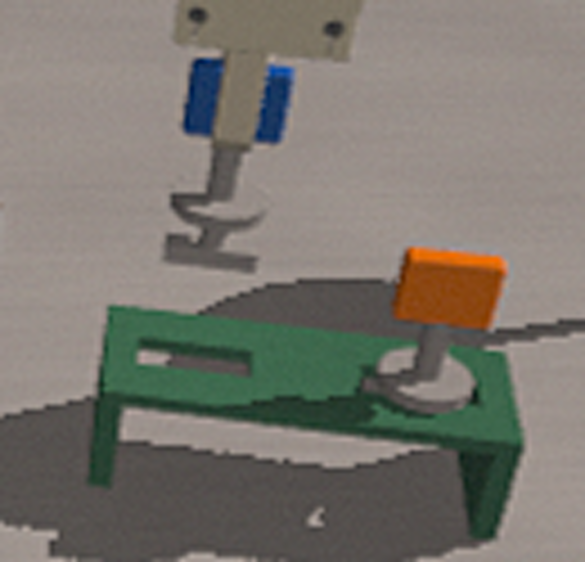

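The blue post hangs free with its T-head clear, and the orange post is undisturbed. Carry it above the jig.

Call:
jog_arm(commands=[1,0.005,0.0122,0,0,1,0.0145,0.035,0,0,1,0.0145,0.035,0,0,1,0.0145,0.035,0,0,1,0.0145,0.035,0,0,1,0.0145,0.035,0,0,1,0.0145,0.035,0,0,1,0.0145,0.035,0,0,1,0.0145,0.035,0,0,1,0.0145,0.035,0,0,1,0.0145,0.035,0,0,1,0.0145,0.035,0,0,1,0.0093,0.0217,0,0,1,0,0,0,3,1,0,0,0,3.1,1,0,0,0,0,1,0,0,0,0,1,0,0,0,0])

```text
t: 8.37
tool_pos: [0.5328, -0.2528, 0.1827]
orientation: [-3.081, 0.61, 0.002]
force: [-0.7, 0.6, -1.9]
opening: 0.0139
```

```bash
python3 - <<'E'
from h import *
print(cur(),robot.read_state()["force"])
T=Tcur()
o=[]
for n,(x,y,w,h) in dict(scene=(100,110,133,133),side=(180,70,133,133)).items():
    p=robot.read_camera(n);np.savez(f"f_{n}.npz",**{k:p[k] for k in("img","extrinsics","vfov","cx","cy")})
    o.append(cv2.resize(p["img"][y:y+h,x:x+w],(400,400),interpolation=cv2.INTER_CUBIC))
cv2.imwrite("pics/f.png",np.hstack(o))
p=robot.read_camera("wrist");cv2.imwrite("pics/fw.png",p["img"]);np.savez("f_wrist.npz",**{k:p[k] for k in("img","extrinsics","vfov","cx","cy")})
E
```

```text
(array([ 0.5328, -0.2528,  0.1827]), -22.4) [-0.68860469  0.61492796 -1.9451335 ]
```

View pics/f.png

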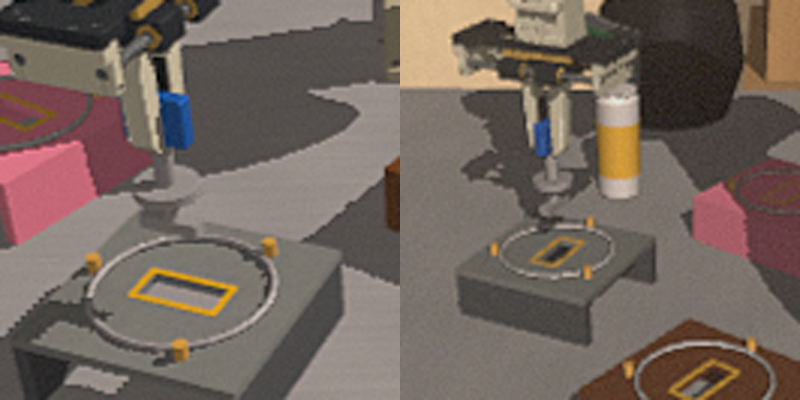

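View pics/fw.png

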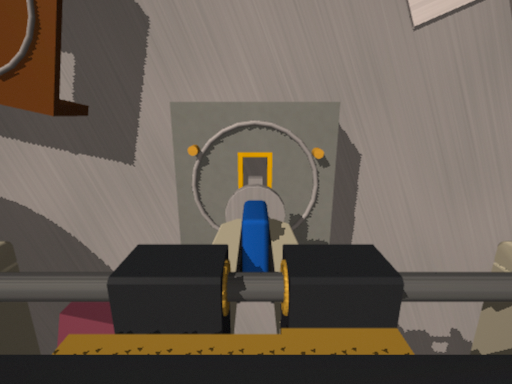

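```bash
python3 - <<'E'
from h import *
L=lambda n:{k:(v if k in("img","extrinsics") else float(v)) for k,v in np.load(f"f_{n}.npz").items()}
a,b,w=L("scene"),L("side"),L("wrist")
T=Tcur()
# collar rim centre: scene crop (168,185), side crop (153,181) at scale 400/133
s=400/133
A=lambda x,y:(100+x/s,110+y/s); B=lambda x,y:(180+(x-400)/s,70+y/s)
X,r=tri([(a,*A(168,184)),(b,*B(553,181)),(w,255,213)]);print("collar",np.round(X,4),r)
X,r=tri([(a,*A(168,184)),(b,*B(553,181))]);print("collar sc+sd",np.round(X,4),r)
print("tcp",T[:3,3],"expect collar z top",.1827-.0985+.068)
print("wrist collar",atz(w,255,213,.1827-.0985+.068))
print("slot in scene+side now",tri([(a,*A(184,292)),(b,*B(558,253))]))
print("bottle",atz(a,24,224,0),tri([(a,7,168),(b,*B(618,95))]))
E
```

```text
collar [ 0.5329 -0.2523  0.1472] [[-0.8, 0.6], [0.0, -0.5], [-2.1, -2.4]]
collar sc+sd [ 0.5322 -0.2504  0.1472] [[0.2, 0.4], [0.1, -0.2]]
tcp [ 0.53332691 -0.2526666   0.18346895] expect collar z top 0.1522
wrist collar [ 0.53436566 -0.25302837  0.1522    ]
slot in scene+side now (array([ 0.53258606, -0.25021884,  0.05657794]), [[0.1, 0.1], [0.0, -0.1]])
bottle [ 0.50560371 -0.56366348  0.        ] (array([ 0.49381613, -0.56201647,  0.13873093]), [[0.3, 0.6], [0.1, -0.3]])
```

Both camera systems put the post over the slot within about 1 mm. Lower it to 5 mm above the seat.

Call:
jog_arm(commands=[1,0,0,0.01,0,1,0,0,0.015,0,1,0,0,0.015,0,1,0,0,0.01,0,1,0,0,0.01,0,1,0,0,0.01,0,1,0,0,0.01,0,1,0,0,0,0,1,0,0,0,0])

```text
t: 9.27
tool_pos: [0.533, -0.2528, 0.1029]
orientation: [-3.081, 0.613, 0.002]
force: [0.4, -0.2, -1.7]
opening: 0.0138
```

Call:
jog_arm(commands=[1,0,0,0.002,0,1,0,0,0.002,0,1,0,0,0,0,1,0,0,0,0])

```text
t: 9.6
tool_pos: [0.5336, -0.2531, 0.1]
orientation: [3.081, -0.613, 0.001]
force: [-0.2, -0.8, -1.6]
opening: 0.0133
```

Call:
jog_arm(commands=[1,0,0,0.001,0,1,0,0,0.0005,0,1,0,0,0,0,1,0,0,0,0])

```text
t: 9.93
tool_pos: [0.5336, -0.2531, 0.0984]
orientation: [3.081, -0.613, 0.001]
force: [0.3, 0.4, 0.4]
opening: 0.0136
```

```bash
python3 - <<'E'
from h import *
print(cur(),robot.read_state()["force"])
o=[]
for n,(x,y,w,h) in dict(scene=(100,130,120,120),side=(180,90,100,100)).items():
    p=robot.read_camera(n)
    o.append(cv2.resize(p["img"][y:y+h,x:x+w],(400,400),interpolation=cv2.INTER_CUBIC))
cv2.imwrite("pics/g.png",np.hstack(o))
E
```

```text
(array([ 0.5336, -0.2531,  0.0984]), -22.51) [0.34339204 0.36264461 0.44334604]
```

View pics/g.png

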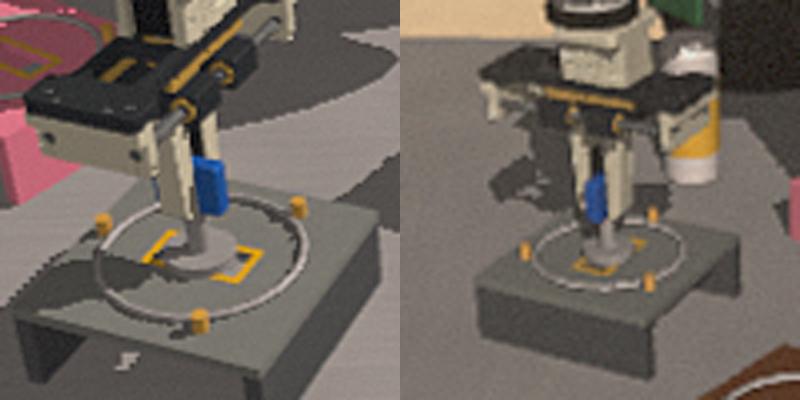

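Call:
jog_arm(commands=[1,0,0,0.0005,0,1,0,0,0,0,1,0,0,0,0])

```text
t: 10.28
tool_pos: [0.5336, -0.2531, 0.0984]
orientation: [3.081, -0.613, 0.001]
force: [-2.9, 1.8, 5.6]
opening: 0.0138
```

Seated: the height stopped at 0.0984 and the upward force rose to 5.6 N. I ease up 0.5 mm and turn 90°.

Call:
jog_arm(commands=[1,0,0,-0.0005,0,1,0,0,0,5,1,0,0,0,5,1,0,0,0,5,1,0,0,0,5,1,0,0,0,5,1,0,0,0,5,1,0,0,0,5,1,0,0,0,5,1,0,0,0,5,1,0,0,0,0])

```text
t: 11.2
tool_pos: [0.5337, -0.2533, 0.0984]
orientation: [2.608, -1.751, 0.001]
force: [-0.2, -0.9, 2.3]
opening: 0.0137
```

Call:
jog_arm(commands=[1,0,0,0,5,1,0,0,0,5,1,0,0,0,5,1,0,0,0,5,1,0,0,0,5,1,0,0,0,5,1,0,0,0,5,1,0,0,0,5,1,0,0,0,5,1,0,0,0,0,1,0,0,0,0])

```text
t: 12.12
tool_pos: [0.5337, -0.2532, 0.0984]
orientation: [-1.751, 2.608, -0.001]
force: [-0.1, -0.9, 2.7]
opening: 0.0137
```

```bash
python3 - <<'E'
from h import *
s=robot.read_state();print(cur(),s["force"],s["wrist_torque"],s["opening"])
o=[]
for n,(x,y,w,h) in dict(scene=(100,130,120,120),side=(180,90,100,100)).items():
    p=robot.read_camera(n)
    o.append(cv2.resize(p["img"][y:y+h,x:x+w],(400,400),interpolation=cv2.INTER_CUBIC))
cv2.imwrite("pics/i.png",np.hstack(o))
p=robot.read_camera("wrist");cv2.imwrite("pics/iw.png",p["img"])
E
```

```text
(array([ 0.5337, -0.2532,  0.0984]), -112.25) [-0.08452298 -0.9444749   2.69288552] [-0.07971283  0.08614466  0.01399217] 0.013744720400890701
```

View pics/i.png

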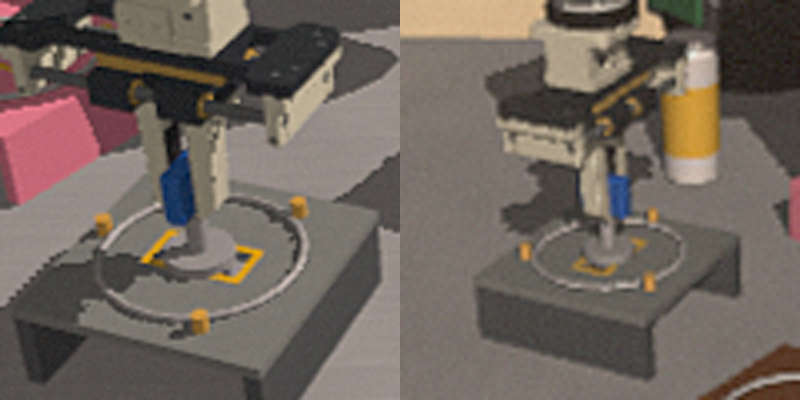

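View pics/iw.png

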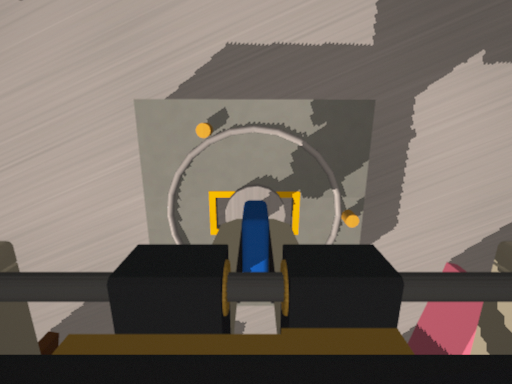

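The blade now lies across the slot (the slot runs horizontally in the wrist view at row 210, the blade vertically at column 255). Release and lift off.

Call:
jog_arm(commands=[-1,0,0,0,0,-1,0,0,0,0,-1,0,0,0,0,-1,0,0,0,0,-1,0,0,0,0,-1,0,0,0,0,-1,0,0,0,0,-1,0,0,0,0,-1,0,0,0,0,-1,0,0,0,0,-1,0,0,0,0,-1,0,0,0,0])

```text
t: 13.27
tool_pos: [0.5334, -0.253, 0.0981]
orientation: [1.745, -2.612, -0.0]
force: [0.5, 0.3, -0.5]
opening: 0.089
```

Call:
jog_arm(commands=[-1,0,0,-0.01,0,-1,0,0,-0.02,0,-1,0,0,-0.03,0,-1,0,0,-0.03,0,-1,0,0,-0.03,0,-1,0,0.03,0,0,-1,0,0.03,0,0,-1,0,0,0,0,-1,0,0,0,0])

```text
t: 14.02
tool_pos: [0.4772, -0.2297, 0.2189]
orientation: [-1.745, 2.612, -0.001]
force: [-0.3, -0.0, 1.0]
opening: 0.0926
```

```bash
python3 - <<'E'
from blade import *
from slot import slot
s=robot.read_state();print(cur(),s["t"],s["force"],s["opening"])
o=[]
for n,(x,y,w,h) in dict(scene=(100,130,120,120),side=(180,90,100,100)).items():
    p=robot.read_camera(n);cv2.imwrite(f"pics/j_{n}.png",p["img"])
    o.append(cv2.resize(p["img"][y:y+h,x:x+w],(400,400),interpolation=cv2.INTER_CUBIC))
cv2.imwrite("pics/j.png",np.hstack(o))
p=robot.read_camera("wrist");cv2.imwrite("pics/jw.png",p["img"])
u,v=blade(p);P=np.array([atz(p,a,b,.136)[:2] for a,b in zip(u,v)])
w,V=np.linalg.eigh(np.cov(P.T));q=V[:,1];print("blade",P.mean(0),np.degrees(np.arctan2(q[1],q[0]))%180)
slot(p)
E
```

```text
(array([ 0.4772, -0.2297,  0.2189]), -112.52) 14.0167 [-0.25842411 -0.02355475  1.01037504] 0.0925674736980334
[248, 104, 15, 52, 769] [255.  129.5] [149  77  19]
blade [ 0.53509923 -0.25532864] 157.3504995033073
[485, 34, 27, 47, 1035] [499.6  57.9]
rect 498.3255920410156 -523.8865356445312 (27.310447692871094, 46.42854690551758) ang 171.12851 pca 177.93753913948444 mean [ 499.97181564 -525.89859844]
```

View pics/j.png

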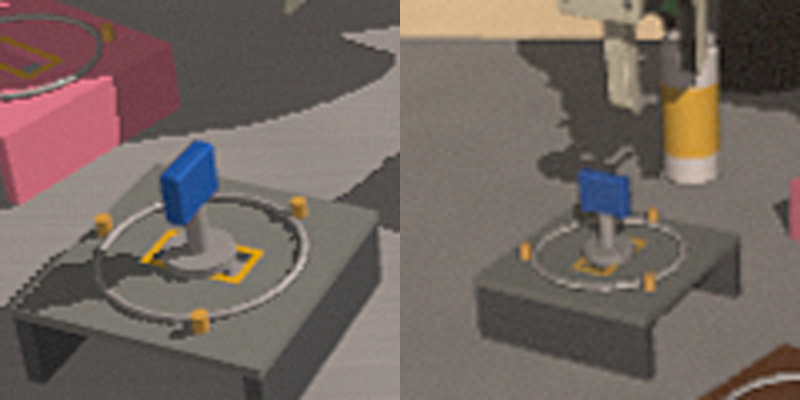

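View pics/jw.png

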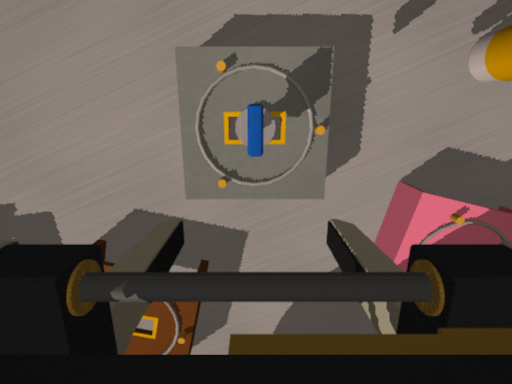

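View pics/j_scene.png

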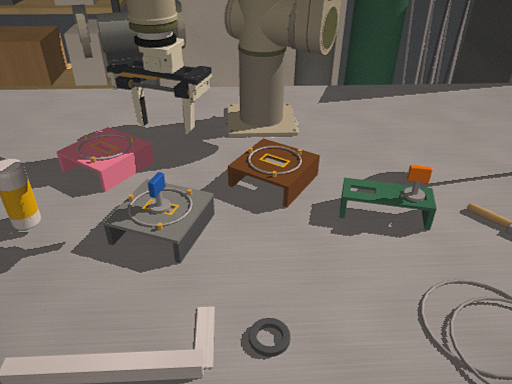

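The post stands upright with its collar on the plate inside the ring and the blade crosswise. The gripper is clear, and the orange post is still in the rack (419,175). The last slot fit picked up the bottle, so I compare with the earlier slot angle of 67.5°: the blade at 157.35° gives a turn of 89.8°. One last height check, then I hand in.

```bash
python3 - <<'E'
from blade import *
a=robot.read_camera("scene");b=robot.read_camera("side");o=[]
for p in(a,b):
    u,v=blade(p);o.append((p,(u.min()+u.max())/2,(v.min()+v.max())/2))
X,r=tri(o);print("blade centre",np.round(X,4),r,"dq",np.abs(robot.read_state()["dq"]).max())
print(robot.close_job())
E
```

```text
[148, 172, 17, 25, 285] [156.3 184.4] [146  79  32]
[225, 132, 12, 13, 118] [230.6 137.8] [126  76  49]
blade centre [ 0.5357 -0.253   0.1177] [[0.3, 0.6], [0.2, -0.3]] dq 0.004433874928591468
the job is handed in; nothing more can be done
None
```

The blue-handled T-head post is locked in the grey jig, and the job is handed in at about 14 s on the robot's clock. I lifted it out of the green rack, lowered it through the yellow-edged slot, turned it 90° and let go. The robot was clear of everything and still at hand-in.

**Last checks:**
- **Seating:** the collar stopped on the plate with 5.6 N of upward force at a TCP height of 98.4 mm, the same height as when I gripped it in the rack. After release the blade centre measured z = 117.7 mm, against 118 mm expected.
- **Lock angle:** the blade lies at 157.35° and the slot at 67.55°, so the head is 89.8° across the slot. The head itself is under the plate and was not seen after the turn.
- **Other things:** the orange-handled post still stands in the rack, and the brown and pink look-alikes were not touched.

**What disagreed:**
- The wrist camera and the two fixed cameras differed by 2–3 mm in y. Post and slot agreed to about 1 mm within each view.
- The last automatic fit of the slot picked up the bottle instead, so I used the slot angle measured earlier from the wrist camera.

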